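# Fit the upper tray on a four-post parts rack

## Robot

A 6-joint arm with a two-finger parallel gripper is mounted at the origin on the work surface. World frame = base frame: x ahead of the robot, y to its left, z up, the work surface at z = 0. Lengths are in m, angles in rad, forces in N, time in s.
With the tool pointing down it reaches from about 0.35 to 0.975 m from the base axis. Payload 4.9 kg.
Tool frame: the origin (TCP) lies midway between the tips of the shut fingers; the grasp point (between the pads) lies 19 mm behind it; z points along the fingers, y is the line along which they close (so a half turn about z gives the same grasp; the last joint's range is limited). The gripper opens to 85 mm and grips with 20 to 120 N. Pads are 22 mm wide; open, the fingers measure 114 mm over their backs; the gripper's body (76 mm by 85 mm) begins 54 mm behind the grasp point. The pads swing forward as they close: fully open they stand 13 mm farther back than shut.
Start: joints at [1.033, 0.053, 1.613, -0, 1.476, -0.119], TCP at [0.254, 0.571, 0.231] pointing down, gripper open.
Joint ranges: [-3.01, 3.01], [-1.01, 2.22], [0.06, 2.58], [-1.02, 4.17], [0.09, 2.62], [-3.14, 3.14]. Speed limits (rad/s): [2.57, 2.57, 3.14, 3.14, 3.14, 3.14].

## Interface

Orientations are given as a rotation vector (axis times angle).
In Python, from station import telemetry, optics, ctrl gives the robot as it stands.
- The arm moves only by the shell command python3 -m pendant 'ROWS' [FORCE]. ROWS is JSON, one flat list of numbers, 7 for each row, row after row: the turn, a rotation vector about the tool's x, y, z as a fraction of full scale, then the shift along the tool's x, y, z as a fraction of full scale, then the opening, from 0 (shut) to 1 (fully open). In form: [ax, ay, az, tx, ty, tz, fingers, ax, ay, az, tx, ty, tz, fingers, ...]. A call has 1 to 12 rows; each row is the pose to reach, as a shift and turn from the pose commanded when the call began, along the tool's axes at that moment; what a row does not reach only later rows make up. Full scale, the value 1, is 300 mm for a shift and 30 degrees for a turn. A row lasts 1/8 s, in which the tool goes at most 62.5 mm and 10.7 degrees, less where a joint would pass 70% of its speed; a pose out of reach is approached as far as the arm can. A call with a number of a shift or a turn outside -1 to 1 is refused whole. A call with a gripper value outside its range is refused whole. The fingers move at their own pace and stop on an object; FORCE is the grip in N (left out, the last holds). Time passes only in rows, so rows that repeat a pose let the fingers close. It gives the time, the measured TCP pose, the force, the opening and the grip force at its end, in the units of the state.
- telemetry.get_obs(): the state, without advancing time (a new reading comes with each control period).
- optics.get_image(name): name is "scene" or "top"; returns a dict with "image" (480x640x3 uint8, red, green, blue), "depth" (480x640 float32, m along the optical axis (not along the pixel's ray), 0 where there is no reading), "fx", "fy", "cx", "cy" (pixels), "rvec" (rotation vector, rad) and "tvec" (3), from world to camera coordinates, as OpenCV has them. Camera axes: x right, y down, z forward; pixel columns grow to the right and rows downward; lengths in m; the calibration is good to about 2 mm. A picture is of the moment at which its call begins.
- ctrl.finish_job(): hands the job in; it is judged then, once.
The state is a dict: "t": time; "q": joint angles; "dq": joint speeds; "effort": joint torques, N m; "tool_pos": TCP position; "tool_rot": TCP orientation; "contact_force": force on the tool from outside, world axes, zero at the start; "wrist_torque": the same for the moment, N m; "opening": finger opening in m; "grip_force": force on a finger pad.
Only numpy, scipy, OpenCV 4.12 (cv2) and the standard library are available. Lean on these libraries where they do the work, as an engineer would, in place of code of your own. Each camera call takes 0.05 s, during which the arm holds its last target. There are 200 camera calls.

## Task

Fit the upper tray on the small four-post parts rack: take the loose tray whose four corner holes match the rack's posts, bring all four holes over their pins together and lower it in the hand, without dropping it, until it sits level and fully home on all four post shoulders, then let go. The other loose tray has a different hole spacing and does not nest here; leave it and the other things on the bench where they are.

Things in the scene. Friction and masses are not known exactly. Their poses are not given: they have to be found in the camera images.
- rack_base: Dark steel base plate of the rack, 230 (x) x 180 (y) x 12 mm, bolted to the bench. Origin: centre of its underside, z up. On it a green post frame is clamped in slotted holes, square with the plate but with its centre shifted by anything up to 9 mm along the plate's x and up to 9 mm along its y. The shift is fixed but NOT reported: find it by touch or by eye.
- shoulder_mid (a point): Point above the base plate's centre at the height of the post shoulders, 75 mm above the bench; axes as the plate. A tray that is home has its origin at this height, shifted with the frame. The four posts stand at x = +-75, y = +-50 mm from the frame's (shifted) centre. Each is a rigid round collar, 20 mm diameter, up to its flat shoulder at 75 mm. Low deck with cartons between: below 46 mm.
- pin_top (a point): Point above the base plate's centre at the height of the pin tips, 120 mm above the bench. From each shoulder a rigid, fixed steel pin of 10 mm diameter rises on the post's axis from 75 to 120 mm, its tip bevelled by 1 mm. The pins may be touched.
- rack_tray: The tray to fit: loose oblong aluminium tray, 190 (x) x 140 (y) mm, 0.35 to 0.7 kg, balanced about its middle. Origin: centre of its underside, z up. Floor 5 mm thick with four through holes of 13 mm diameter at x = +-75, y = +-50 mm; lips 3 mm thick, 18 mm high all round. It fits the rack either way round (half turn).
- tray_handle (a point): Grip point of the oblong tray's upright carrying handle, 50 mm above the tray's underside, over its centre. The handle is a bar 90 mm long (tray's x), 12 mm thick (y), from 30 to 62 mm above the underside, on two legs 10 mm thick at x = +-35 mm. Axes as the tray.
- odd_tray: The tray that does not nest: loose aluminium tray of the same make and handle (handle along its x) but square, 155 x 155 mm, holes at x, y = +-58 mm. Leave it alone. Origin: centre of its underside.
- tape_roll: Yellow roll of tape lying flat, 90 mm diameter, 25 mm high; bystander. Origin: centre of its underside.
- spray_can: Grey can, 52 mm diameter, 150 mm high, upright; bystander. Origin: centre of its underside.
- screw_carton: Small open cardboard carton 80 x 60 x 50 mm high; bystander. Origin: centre of its underside.
- screwdriver: Screwdriver lying flat; bystander. Origin: near its middle, on the bench.
- tub: Green plastic tub, 100 mm diameter, 75 mm high; bystander. Origin: centre of its underside.
- wrench: Steel wrench lying flat; bystander. Origin: near its middle, on the bench.
- caster_wheel: Black rubber wheel lying flat, 60 mm diameter, 25 mm high; bystander. Origin: centre of its underside.

How it is judged:
On the way, in this order (a step that is already met when the one before it is completed fails the run):
1. the oblong tray is picked up: its underside at least 90 mm above the bench, in the fingers (height (world z) of rack_tray above 0.09 m and contact force between the fingers and rack_tray above 0.5 N), for 0.1 s.
2. the tray is lowered fully home on the shoulders while the fingers still hold it (z of rack_tray in the frame of rack_base between 0.071 and 0.079 m and horizontal distance between rack_tray and rack_base below 0.018 m and angle between the x axis of rack_tray and the x axis of rack_base, either way round below 0.08 rad and angle between rack_tray's own z axis and vertical below 0.035 rad and contact force between the fingers and rack_tray above 0.5 N), for 0.1 s.
At the end, for the whole second after the job is handed in: The oblong tray is released and at rest on the rack: its underside 71 to 79 mm above the base plate's underside, its centre within 18 mm of the plate's centre, its long side within 0.08 rad of the plate's, tilt under 0.035 rad; the square tray is within 20 mm of where it started (z of rack_tray in the frame of rack_base between 0.071 and 0.079 m and horizontal distance between rack_tray and rack_base below 0.018 m and angle between the x axis of rack_tray and the x axis of rack_base, either way round below 0.08 rad and angle between rack_tray's own z axis and vertical below 0.035 rad and linear speed of rack_tray below 0.02 m/s and contact force between the fingers and rack_tray below 0.1 N and distance of odd_tray from where it was at the start of the episode below 0.02 m); the robot touches nothing.
It fails at once if the square tray is moved by more than 20 mm (distance of odd_tray from where it was at the start of the episode above 0.02 m).
It fails at once if another thing on the bench is moved by more than 30 mm (distance of any of tape_roll, spray_can, screw_carton, screwdriver, tub, wrench, caster_wheel from where it was at the start of the episode above 0.03 m).
It fails at once if the oblong tray is tipped by more than 0.5 rad (angle between rack_tray's own z axis and vertical above 0.5 rad).
It fails at once if the oblong tray moves faster than 0.4 m/s downwards onto the rack (dropped) (linear speed of rack_tray above 0.4 m/s and horizontal distance between rack_tray and rack_base below 0.03 m and height (world z) of rack_tray below 0.125 m).
It also fails if it takes over 61 s, if anything falls off the work surface, if the arm or the gripper's body presses on something with over 40 N, if the wrist force passes 120 N, or if a joint passes its speed limit or range.

## Working session

There is one attempt and no reset: what is moved stays moved. The work goes in short steps, Python scripts to look and compute and a shell command to move; the robot and the scene stay as the last step left them, time stands still between calls to the robot, and variables do not carry over. Pictures are saved under pics/ and viewed, at most 10 in all, crops included, and the job is handed in when it is done.

```bash
mkdir -p pics; cat > h.py <<'E'
import numpy as np, cv2
from station import telemetry, optics, ctrl
def grab(n):
    d=optics.get_image(n); R=cv2.Rodrigues(np.array(d["rvec"],float))[0]; t=np.array(d["tvec"],float).ravel()
    return d,R,t
def ray(d,R,t,u,v,z):
    c=-R.T@t; r=R.T@np.array([(u-d["cx"])/d["fx"],(v-d["cy"])/d["fy"],1]); return c+r*(z-c[2])/r[2]
def proj(d,R,t,p):
    q=R@np.array(p)+t; return d["fx"]*q[0]/q[2]+d["cx"],d["fy"]*q[1]/q[2]+d["cy"]
def cloud(d,R,t):
    v,u=np.mgrid[:480,:640]; z=d["depth"]; P=np.stack([(u-d["cx"])/d["fx"]*z,(v-d["cy"])/d["fy"]*z,z],-1)
    return (P-t)@R
E
python3 - <<'E'
from h import *
for n in("scene","top"):
    d,R,t=grab(n); cv2.imwrite(f"pics/{n}0.png",d["image"][:,:,::-1]); np.savez(f"{n}0.npz",**d); print(n,-R.T@t, d["fx"])
print(telemetry.get_obs())
E
```

```text
scene [ 1.36645295 -0.54362614  1.48091388] 580.2777368854663
top [0.3907482  0.01372423 1.35219078] 523.2544052929433
{'t': 0.1, 'q': array([ 1.03297444e+00,  5.32895587e-02,  1.61415056e+00, -2.71222028e-05,
        1.47600176e+00, -1.18986500e-01]), 'dq': array([-0.00195492, -0.0013502 , -0.00164546,  0.0007531 , -0.00073781,
       -0.00030774]), 'effort': array([ 1.49878906e-04, -3.94903994e+01, -3.71363676e+01, -1.38767864e-04,
        3.96629650e-03,  1.26456175e-05]), 'tool_pos': array([0.25389432, 0.57049129, 0.23019042]), 'tool_rot': array([-6.52983878e-01, -3.07239682e+00,  2.76268854e-03]), 'contact_force': array([-0.21489108,  0.01707082, -0.71223532]), 'wrist_torque': array([ 0.00726803, -0.03529284,  0.0038271 ]), 'grip_force': 0.0, 'opening': 0.08495013408025315}
```

View pics/top0.png

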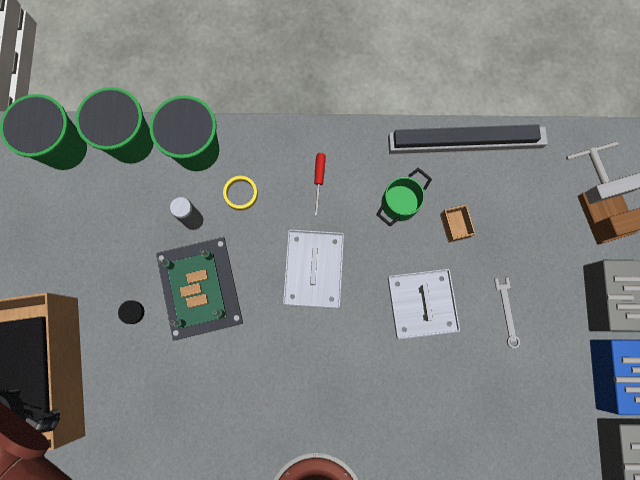

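View pics/scene0.png

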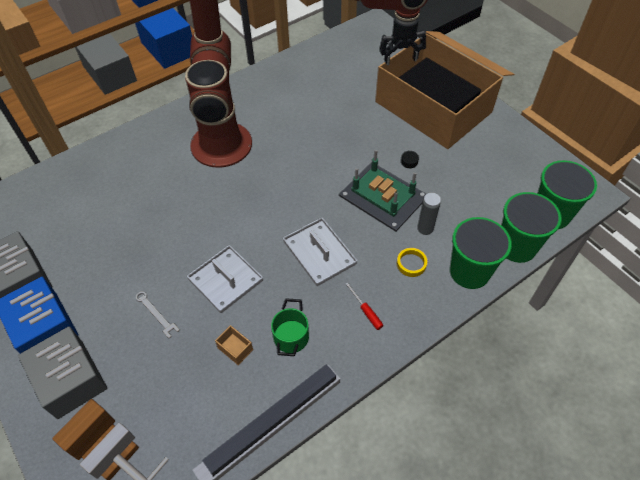

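The top view shows the rack at about (200,288), the oblong tray at (313,268) and the square tray at (424,304). The scene view shows the four pins standing clear of the plate. Next I'll measure them.

```bash
python3 - <<'E'
from h import *
for n,boxes in (("top",dict(tray=(270,215,360,320),rack=(145,225,255,350))),("scene",dict(tray=(275,210,365,290),rack=(330,145,430,235)))):
    d=dict(np.load(n+"0.npz"));R=cv2.Rodrigues(d["rvec"])[0];t=d["tvec"].ravel();W=cloud(d,R,t)
    I=d["image"].astype(int)
    for k,(u0,v0,u1,v1) in boxes.items():
        w=W[v0:v1,u0:u1]; z=w[...,2]; im=I[v0:v1,u0:u1]
        if k=="tray":
            m=(z>.010)&(z<.03); r=cv2.minAreaRect(w[m][:,:2].astype(np.float32)*1000); print(n,"tray depth rect",r)
            mm=(im.min(-1)>135).astype(np.uint8); c=max(cv2.findContours(mm,0,2)[0],key=cv2.contourArea).reshape(-1,2)+[u0,v0]
            p=np.array([ray(d,R,t,u,v,.018)[:2] for u,v in c],np.float32)*1000; print(" rgb rect",cv2.minAreaRect(p))
            m=(z>.045); h=w[m]; print(" handle",m.sum(),h.mean(0) if m.sum() else 0, cv2.minAreaRect(h[:,:2].astype(np.float32)*1000), h[:,2].max())
        else:
            mm=((im.max(-1)<80)&(z<.03)).astype(np.uint8)
            m=(z>.006)&(z<.02); print(n,"plate",cv2.minAreaRect(w[m][:,:2].astype(np.float32)*1000))
            m=(z>.08)&(z<.13); nn,l,s,c=cv2.connectedComponentsWithStats(m.astype(np.uint8))
            for i in range(1,nn): print(" pin",s[i],w[l==i].mean(0),w[l==i][:,2].max())
        cv2.imwrite(f"pics/{n}_{k}.png",cv2.resize(d["image"][v0:v1,u0:u1,::-1],None,fx=5,fy=5,interpolation=cv2.INTER_CUBIC))
a=cv2.imread("pics/top_rack.png");b=cv2.imread("pics/scene_rack.png")
b=cv2.resize(b,(400,360));a=cv2.resize(a,(396,450));o=np.zeros((450,800,3),np.uint8);o[:,:396]=a;o[:360,400:]=b;cv2.imwrite("pics/racks.png",o)
E
```

```text
top tray depth rect ((563.8538818359375, 24.39531707763672), (173.04718017578125, 207.62779235839844), 86.8594970703125)
 rgb rect ((562.8765258789062, 9.746810913085938), (146.2017059326172, 248.02783203125), 86.91392517089844)
 handle 208 [0.53510835 0.01054635 0.29694402] ((501.77801513671875, 13.36755084991455), (11.932120323181152, 221.75448608398438), 86.80675506591797) 1.3521907841081124
top plate ((519.7133178710938, 301.265380859375), (317.5515441894531, 280.3716735839844), 4.148710250854492)
 pin [55 23  7  7 22] [0.59321857 0.27555971 0.10510347] 0.11981099102807202
 pin [15 33  7  7 24] [0.56883031 0.37192074 0.10166326] 0.12095079159249585
 pin [68 85  1  1  1] [0.45311355 0.24393636 0.11636051] 0.11636051403747931
 pin [70 85  4  5 14] [0.44883464 0.2370806  0.10672483] 0.12169151253319531
 pin [68 88  1  1  1] [0.44607088 0.24323609 0.11840728] 0.11840727692397164
 pin [27 95  7  5 22] [0.42472221 0.33396763 0.10268835] 0.1223410488589498
 pin [25 97  1  1  1] [0.42448865 0.34322126 0.11472351] 0.11472351317822926
scene tray depth rect ((548.404296875, 16.3070831298828
[... 377 characters left out ...]
 323.7608642578125), (341.1391906738281, 382.63287353515625), 53.456687927246094)
 pin [42  4  5 11 30] [0.42682904 0.33648702 0.10065436] 0.12659973113811415
 pin [42 15  2  2  2] [0.42866355 0.32743747 0.08089913] 0.08152494251403362
 pin [46 16  1  1  1] [0.4375964  0.33464374 0.08172699] 0.0817269939459097
 pin [24 24  4 10 29] [0.45313062 0.23966522 0.10085719] 0.12730326125424427
 pin [82 27  4 11 31] [0.57251339 0.37303043 0.10214833] 0.12359849765771402
 pin [83 39  1  1  1] [0.5804778  0.3678205  0.08061911] 0.08061910916835814
 pin [63 47  5 11 31] [0.59757781 0.27710676 0.1022261 ] 0.12698728360130468
 pin [ 90  59  10  17 106] [0.69887866 0.30681802 0.10425113] 0.1294326069880034
```

View pics/racks.png

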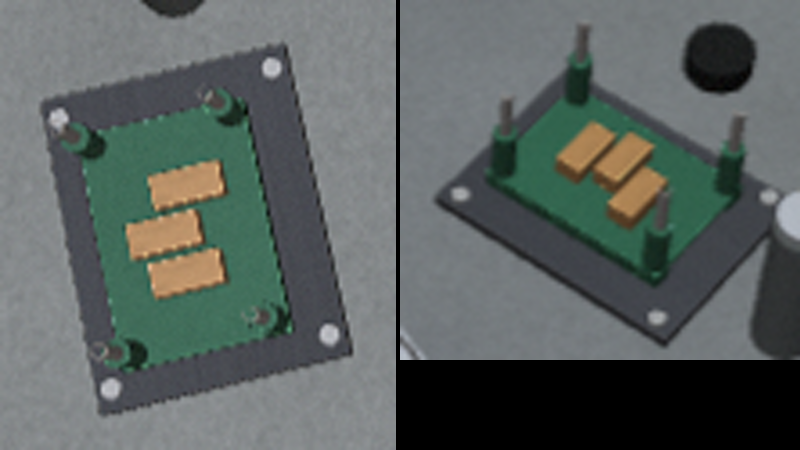

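The crops show all four pins clearly in both views. Next I'll refine the tray, the handle and the pins by casting rays and triangulating across the two views.

```bash
cat >> h.py <<'E'
def pins(n,d,R,t,box):
    W=cloud(d,R,t);u0,v0,u1,v1=box;z=W[...,2];m=np.zeros(z.shape,bool);m[v0:v1,u0:u1]=((z>.085)&(z<.135)&(d["depth"]>0))[v0:v1,u0:u1]
    m=cv2.dilate(m.astype(np.uint8),np.ones((3,3)));k,l,s,c=cv2.connectedComponentsWithStats(m);out=[]
    for i in range(1,k):
        if 14<s[i][4]<110 and np.hypot(*(np.median(W[l==i],0)[:2]-[.51,.308]))<.13: out.append(c[i])
    return out
def tri(A,B):
    P=[]
    for (d,R,t,uv) in (A,B): P.append(np.diag([1,1,1])@np.array([[d["fx"],0,d["cx"]],[0,d["fy"],d["cy"]],[0,0,1]])@np.c_[R,t])
    X=cv2.triangulatePoints(P[0],P[1],np.array(A[3],float),np.array(B[3],float)).ravel();return X[:3]/X[3]
E
python3 - <<'E'
from h import *
L={}
for n in("top","scene"):
    d=dict(np.load(n+"0.npz"));R=cv2.Rodrigues(d["rvec"])[0];t=d["tvec"].ravel();W=cloud(d,R,t);L[n]=(d,R,t)
    z=W[...,2];ok=d["depth"]>0;q=np.hypot(W[...,0]-.566,W[...,1]-.014)<.13
    h=W[ok&q&(z>.05)&(z<.075)];r=cv2.minAreaRect(h[:,:2].astype(np.float32)*1000);print(n,"handle",len(h),r)
    mm=(ok&q&(z>.003)&(z<.03)&(d["image"].min(-1)>110)).astype(np.uint8);mm=cv2.morphologyEx(mm,2,np.ones((3,3)))
    c=max(cv2.findContours(mm,0,2)[0],key=cv2.contourArea).reshape(-1,2)
    print(" tray",cv2.minAreaRect(np.array([ray(d,R,t,u,v,.018)[:2]for u,v in c],np.float32)*1000))
    u,v=np.array([proj(d,R,t,(.51,.308,.006))]).T.ravel();u,v=int(u),int(v)
    q=np.hypot(W[...,0]-.51,W[...,1]-.308)<.16; I=d["image"].astype(int)
    mm=(ok&q&(z>-.004)&(z<.016)&(I.max(-1)<70)).astype(np.uint8);mm=cv2.morphologyEx(mm,3,np.ones((5,5)));mm=cv2.morphologyEx(mm,2,np.ones((3,3)))
    c=max(cv2.findContours(mm,0,2)[0],key=cv2.contourArea).reshape(-1,2)
    print(" plate",cv2.minAreaRect(np.array([ray(d,R,t,u,v,.012)[:2]for u,v in c],np.float32)*1000))
pa=pins("top",*L["top"],(145,225,255,350));pb=pins("scene",*L["scene"],(330,145,430,235))
X=[]
for a in pa:
    ga=ray(*L["top"],*a,.1)
    b=min(pb,key=lambda b:np.hypot(*(ray(*L["scene"],*b,.1)-ga)[:2]));x=tri((*L["top"],a),(*L["scene"],b));X.append(x)
    print(a,b,x,ga[:2],ray(*L["scene"],*b,.1)[:2])
print(np.mean(X,0),len(pa),len(pb))
E
```

```text
top handle 169 ((568.2250366210938, 9.660440444946289), (11.932120323181152, 88.65375518798828), 86.80675506591797)
 tray ((541.3827514648438, 66.86610412597656), (33.71807098388672, 45.07200622558594), 67.92851257324219)Traceback (most recent call last):
  File "<stdin>", line 13, in <module>
ValueError: max() iterable argument is empty
```

```bash
python3 - <<'E'
from h import *
L={}
for n in("top","scene"):
    d=dict(np.load(n+"0.npz"));R=cv2.Rodrigues(d["rvec"])[0];t=d["tvec"].ravel();W=cloud(d,R,t);L[n]=(d,R,t)
    z=W[...,2];ok=d["depth"]>0;q=np.hypot(W[...,0]-.566,W[...,1]-.014)<.13
    h=W[ok&q&(z>.05)&(z<.075)];r=cv2.minAreaRect(h[:,:2].astype(np.float32)*1000);print(n,"handle",len(h),r)
    I=d["image"].astype(int)
    mm=(ok&q&(I.min(-1)>125)).astype(np.uint8)
    c=max(cv2.findContours(mm,0,2)[0],key=cv2.contourArea).reshape(-1,2)
    print(" tray",cv2.minAreaRect(np.array([ray(d,R,t,u,v,.018)[:2]for u,v in c],np.float32)*1000))
    u,v=map(int,proj(d,R,t,(.51,.308,.006)));q=np.hypot(W[...,0]-.51,W[...,1]-.308)<.16
    mm=(q&((I.max(-1)<88)|(I[...,1]>I[...,0]+20))&(z<.1)).astype(np.uint8)
    mm=cv2.morphologyEx(mm,3,np.ones((5,5)));mm=cv2.morphologyEx(mm,2,np.ones((5,5)))
    C=[c for c in cv2.findContours(mm,0,2)[0]]
    c=max(C,key=cv2.contourArea,default=None)
    if c is not None: print(" plate",cv2.minAreaRect(np.array([ray(d,R,t,u,v,.012)[:2]for u,v in c.reshape(-1,2)],np.float32)*1000))
pa=pins("top",*L["top"],(145,225,255,350));pb=pins("scene",*L["scene"],(330,145,430,235))
X=[]
for a in pa:
    ga=ray(*L["top"],*a,.1)
    b=min(pb,key=lambda b:np.hypot(*(ray(*L["scene"],*b,.1)-ga)[:2]));x=tri((*L["top"],a),(*L["scene"],b));X.append(x)
    print(a,b,x,ga[:2],ray(*L["scene"],*b,.1)[:2])
print(np.mean(X,0),len(pa),len(pb))
E
```

```text
top handle 169 ((568.2250366210938, 9.660440444946289), (11.932120323181152, 88.65375518798828), 86.80675506591797)
 tray ((563.246337890625, 14.2374267578125), (255.10540771484375, 254.9207305908203), 46.114925384521484)
 plate ((515.0204467773438, 302.66107177734375), (228.4131622314453, 181.28866577148438), 14.495148658752441)
scene handle 137 ((569.387939453125, 11.245288848876953), (15.867301940917969, 93.99790954589844), 86.92396545410156)
 tray ((568.0081787109375, 13.136062622070312), (147.43003845214844, 196.03207397460938), 87.04232788085938)
 plate ((511.87835693359375, 314.57763671875), (241.27703857421875, 211.34780883789062), 14.432915687561035)
[202.69642857 251.08928571] [395.01639344 195.78688525] [0.59514006 0.27854926 0.10225395] [0.59517135 0.27844031] [0.59405055 0.28043063]
[162.39622642 260.77358491] [413.51785714 176.23214286] [0.57043484 0.37417968 0.10358572] [0.57053231 0.37448358] [0.56854702 0.3772586 ]
[215.46 311.88] [356.         172.81132075] [0.44995362 0.2417426  0.09877751] [0.44957978 0.24095457] [0.45095201 0.2415467 ]
[174.         322.07142857] [374.84745763 154.16949153] [0.42502646 0.33796403 0.10054893] [0.42481388 0.33769647] [0.42477036 0.33868648]
[0.51013875 0.30810889 0.10129153] 4 4
```

```bash
cat >> h.py <<'E'
from scipy.spatial.transform import Rotation as Ro
def plan(p,yaw):  # yaw of tool y, deg; prints row numbers to reach from present
    o=telemetry.get_obs();r=Ro.from_rotvec(o["tool_rot"]);a=np.radians(yaw)
    y=np.array([np.cos(a),np.sin(a),0]);z=np.array([0,0,-1.]);T=Ro.from_matrix(np.c_[np.cross(y,z),y,z])
    dp=r.inv().apply(np.array(p)-o["tool_pos"]);w=(r.inv()*T).as_rotvec()
    print("row",np.round(np.degrees(w)/30,4),np.round(dp/.3,4),"mm",np.round(dp*1000,1),"t",o["t"])
E
python3 -c "
from h import *
plan([.568,.011,.20],86.9)"
```

```text
row [-0.0034 -0.001  -0.6966] [-1.715  -1.2778  0.1027] mm [-514.5 -383.3   30.8] t 0.1
```

```bash
python3 -m pendant '[0,0,-0.35,-0.86,-0.64,0.05,1, 0,0,-0.35,-0.86,-0.64,0.05,1, 0,0,-0.35,-0.86,-0.64,0.05,1, 0,0,-0.35,-0.86,-0.64,0.05,1, 0,0,-0.35,-0.86,-0.64,0.05,1, 0,0,-0.35,-0.86,-0.64,0.05,1, 0,0,-0.35,-0.86,-0.64,0.05,1]' 60; python3 -c "
from h import *
plan([.568,.011,.15],86.9)"
```

```text
t: 0.98
tool_pos: [0.4117, 0.2904, 0.216]
tool_rot: [-0.371, -3.119, -0.0]
contact_force: [0.2, -0.2, -0.5]
opening: 0.0854
grip_force: 0.0
row [ 3.000e-04 -1.500e-03 -3.491e-01] [-0.7251 -0.7832  0.2193] mm [-217.5 -235.    65.8] t 0.975
```

```bash
python3 -m pendant '[0,0,-0.349,-0.725,-0.783,0.1,1, 0,0,-0.349,-0.725,-0.783,0.15,1, 0,0,-0.349,-0.725,-0.783,0.2,1, 0,0,-0.349,-0.725,-0.783,0.22,1, 0,0,-0.349,-0.725,-0.783,0.22,1, 0,0,-0.349,-0.725,-0.783,0.22,1, 0,0,-0.349,-0.725,-0.783,0.22,1, 0,0,-0.349,-0.725,-0.783,0.22,1]'; python3 -c "
from h import *
plan([.568,.011,.031],86.9)"
```

```text
t: 1.98
tool_pos: [0.5683, 0.0134, 0.1507]
tool_rot: [0.079, 3.14, 0.001]
contact_force: [-1.0, 0.2, 0.9]
opening: 0.0853
grip_force: 0.0
row [0.0012 0.0004 0.0068] [ 0.0007 -0.0084  0.399 ] mm [  0.2  -2.5 119.7] t 1.975
```

```bash
python3 -m pendant '[0,0,0.005,0,-0.008,0.1,1, 0,0,0.005,0,-0.008,0.2,1, 0,0,0.005,0,-0.008,0.3,1, 0,0,0.005,0,-0.008,0.36,1, 0,0,0.005,0,-0.008,0.399,1, 0,0,0.005,0,-0.008,0.399,1, 0,0,0.005,0,-0.008,0.399,0.5, 0,0,0.005,0,-0.008,0.399,0, 0,0,0.005,0,-0.008,0.399,0, 0,0,0.005,0,-0.008,0.399,0, 0,0,0.005,0,-0.008,0.399,0, 0,0,0.005,0,-0.008,0.399,0]' 80; python3 -c "
from h import *
plan([.568,.011,.031],86.9)"
```

```text
t: 3.48
tool_pos: [0.5687, 0.0092, 0.0312]
tool_rot: [0.087, 3.14, 0.0]
contact_force: [-1.5, 2.4, 3.7]
opening: 0.0111
grip_force: 79.6
row [ 0.0005  0.0013 -0.0027] [0.0027 0.006  0.0005] mm [0.8 1.8 0.2] t 3.475
```

```bash
python3 -m pendant '[0,0,0,0,0,-0.05,0, 0,0,0,0,0,-0.15,0, 0,0,0,0,0,-0.27,0, 0,0,0,0,0,-0.4,0, 0,0,0,0,0,-0.52,0, 0,0,0,0,0,-0.58,0, 0,0,0,0,0,-0.6,0, 0,0,0,0,0,-0.6,0]'; python3 -c "
from h import *
plan([.5101,.3081,.211],104.4)"
```

```text
t: 4.47
tool_pos: [0.5676, 0.0091, 0.2091]
tool_rot: [-0.087, -3.138, -0.0]
contact_force: [0.2, 1.4, -5.5]
opening: 0.011
grip_force: 78.3
row [ 0.0008 -0.0043 -0.5858] [ 0.2465  0.9844 -0.0056] mm [ 74.  295.3  -1.7] t 4.475
```

```bash
python3 -m pendant '[0,0,-0.1,0.04,0.15,0,0, 0,0,-0.2,0.08,0.32,0,0, 0,0,-0.3,0.12,0.5,0,0, 0,0,-0.4,0.17,0.68,0,0, 0,0,-0.5,0.21,0.84,0,0, 0,0,-0.56,0.236,0.94,0,0, 0,0,-0.586,0.2465,0.984,0,0, 0,0,-0.586,0.2465,0.984,0,0, 0,0,-0.586,0.2465,0.984,0,0]'; python3 - <<'E'
from h import *
plan([.5101,.3081,.17],104.4)
for n in("top","scene"):
    d,R,t=grab(n);np.savez(n+"1.npz",**d);u,v=map(int,proj(d,R,t,(.51,.308,.15)))
    cv2.imwrite(f"pics/{n}1.png",cv2.resize(d["image"][v-75:v+75,u-85:u+85,::-1],None,fx=4.5,fy=4,interpolation=cv2.INTER_CUBIC));print(u,v)
a=np.hstack([cv2.resize(cv2.imread(f"pics/{n}1.png"),(400,360)) for n in("top","scene")]);cv2.imwrite("pics/held1.png",a)
E
```

```text
t: 5.6
tool_pos: [0.511, 0.3067, 0.2099]
tool_rot: [0.392, -3.116, 0.002]
contact_force: [0.2, 0.2, -5.3]
opening: 0.0108
grip_force: 79.7
row [-0.0018 -0.0023 -0.0024] [0.0015 0.0053 0.1329] mm [ 0.4  1.6 39.9] t 5.6
183 283
385 163
```

View pics/held1.png

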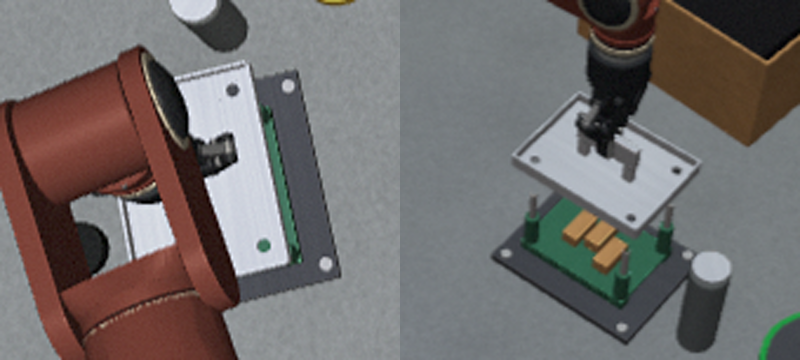

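The left half shows the two right-hand holes from above, one of them with green visible through it. The right half shows three holes at about (535,160), (677,170) and (632,218), and the tray looks level. I'll lower it to just above the pins and measure the holes there.

```bash
python3 -m pendant '[0,0,-0.002,0.0015,0.005,0.05,0, 0,0,-0.002,0.0015,0.005,0.1,0, 0,0,-0.002,0.0015,0.005,0.14,0, 0,0,-0.002,0.0015,0.005,0.15,0, 0,0,-0.002,0.0015,0.005,0.15,0, 0,0,-0.002,0.0015,0.005,0.15,0]'; python3 - <<'E'
from h import *
o=telemetry.get_obs();print(o["tool_pos"],o["t"]);zf=o["tool_pos"][2]-.031+.005
c=o["tool_pos"];a=np.radians(14.4)
for n in("top","scene"):
    d,R,t=grab(n);np.savez(n+"2.npz",**d);g=cv2.cvtColor(d["image"],cv2.COLOR_RGB2GRAY)
    W=cloud(d,R,t);s=W[(abs(W[...,2]-zf)<.008)&(np.hypot(W[...,0]-c[0],W[...,1]-c[1])<.11)];A=np.c_[s[:,:2],np.ones(len(s))];print(n,"plane",np.linalg.lstsq(A,s[:,2],rcond=None)[0][:2],np.median(s[:,2]),zf)
    for x in(-.075,.075):
        for y in(-.05,.05):
            p=(c[0]+x*np.cos(a)-y*np.sin(a),c[1]+x*np.sin(a)+y*np.cos(a),zf);u,v=proj(d,R,t,p);iu,iv=int(round(u)),int(round(v))
            w=g[iv-7:iv+8,iu-7:iu+8].astype(float);wt=np.clip(np.percentile(w,75)-30-w,0,60)
            m=(wt>0).astype(np.uint8);k,l,st,ct=cv2.connectedComponentsWithStats(m);
            i=1+np.argmax(st[1:,4]) if k>1 else 0
            q=wt*(l==i);U,V=np.meshgrid(range(15),range(15));hu,hv=iu-7+(q*U).sum()/q.sum(),iv-7+(q*V).sum()/q.sum()
            h=ray(d,R,t,hu,hv,zf);print(n,(x,y),st[i],round(hu,1),round(hv,1),h[:2],"off",np.round((h-p)[:2]*1000,1))
im=np.hstack([cv2.resize(d["image"][115:215,330:440,::-1],(800,600),interpolation=cv2.INTER_CUBIC)]);cv2.imwrite("pics/low.png",im)
E
```

```text
t: 6.45
tool_pos: [0.5105, 0.3095, 0.1664]
tool_rot: [-0.395, 3.115, 0.001]
contact_force: [0.3, -0.6, -5.3]
opening: 0.0108
grip_force: 79.7
[0.51049797 0.30951587 0.16642936] 6.45
top plane [0.00342155 0.00188032] 0.1398185490279395 0.14042935692136513
top (-0.075, -0.05) [ 5  4  6  6 30] 212.1 311.0 [0.44953884 0.24142142] off [-0.7 -1. ]
top (-0.075, 0.05) [10 14  5  1  5] 174.2 328.0 [0.41038518 0.32601112] off [-15.  -13.3]
top (0.075, -0.05) [ 5  5  6  6 27] 199.1 248.5 [0.59462716 0.27870081] off [-0.9 -1. ]
top (0.075, 0.05) [ 6  0  5 12 17] 157.8 255.6 [0.57689639 0.37429132] off [ 6.2 -2.3]
scene plane [-0.00039063  0.00058391] 0.141515047566965 0.14042935692136513
scene (-0.075, -0.05) [ 0  0 14 15 87] 354.0 166.4 [0.45381663 0.22960727] off [  3.5 -12.8]
scene (-0.075, 0.05) [  0   0  15  15 144] 378.4 145.0 [0.42873684 0.34621873] off [3.3 6.9]
scene (0.075, -0.05) [ 0  6 15  9 94] 395.8 192.3 [0.60800396 0.26670141] off [ 12.4 -13. ]
scene (0.075, 0.05) [ 8  8  7  7 28] 420.1 172.9 [0.59391642 0.37509744] off [23.2 -1.5]
```

View pics/low.png

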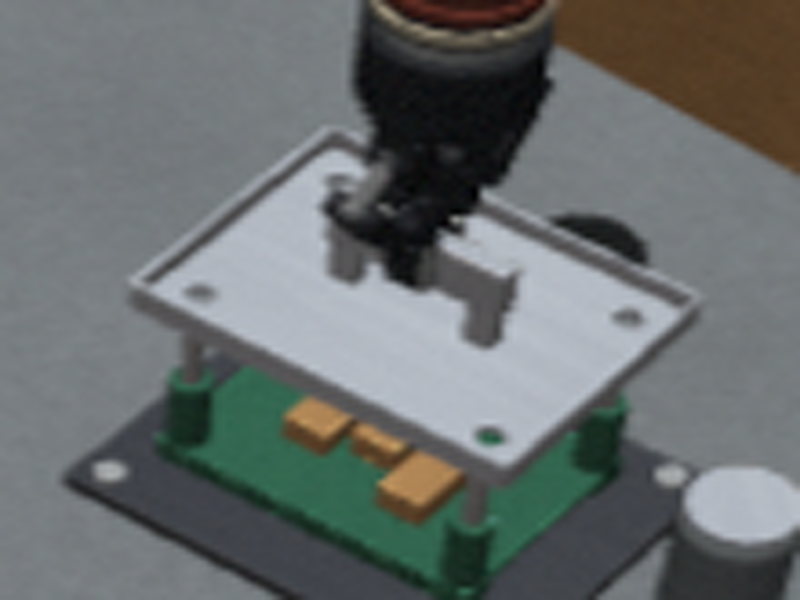

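The crop shows three holes, at (202,292), (628,317) and (490,437). The posts are directly below them.

```bash
python3 - <<'E'
from h import *
d=dict(np.load("scene2.npz"));R=cv2.Rodrigues(d["rvec"])[0];t=d["tvec"].ravel();g=cv2.cvtColor(d["image"],cv2.COLOR_RGB2GRAY).astype(float)
for (u,v),pin in (((357.8,163.7),(.45095,.24155)),((416.4,167.8),(.56855,.37726)),((397.4,187.8),(.59405,.28043))):
    iu,iv=round(u),round(v);w=g[iv-4:iv+4,iu-4:iu+5];q=np.clip(np.median(w)-12-w,0,None);V,U=np.mgrid[iv-4:iv+4,iu-4:iu+5]
    a,b=(q*U).sum()/q.sum(),(q*V).sum()/q.sum();h=ray(d,R,t,a,b,.1404)[:2];print(a,b,h,"minus scene pin mm",(h-pin)*1000)
E
```

```text
356.2309746328438 164.50467289719626 [0.45165709 0.23983726] minus scene pin mm [ 0.70708827 -1.71274386]
416.61087267525033 167.45779685264665 [0.57090957 0.38119034] minus scene pin mm [2.35957075 3.93034024]
396.0476568705322 188.58061953931693 [0.59742166 0.27654572] minus scene pin mm [ 3.37165811 -3.8842818 ]
```

```bash
python3 -m pendant '[0,0,0,0,0,0.02,0, 0,0,0,0,0,0.035,0, 0,0,0,0,0,0.045,0, 0,0,0,0,0,0.055,0, 0,0,0,0,0,0.065,0, 0,0,0,0,0,0.065,0]'; python3 -c "
from h import *
plan([.5101,.3081,.146],104.4);o=telemetry.get_obs();print(o['wrist_torque'])"
```

```text
t: 7.3
tool_pos: [0.5098, 0.3092, 0.1457]
tool_rot: [0.395, -3.116, 0.0]
contact_force: [0.5, 0.2, -5.5]
opening: 0.0109
grip_force: 79.7
row [-0.0002 -0.0013  0.0021] [ 0.     -0.0037 -0.0009] mm [ 0.  -1.1 -0.3] t 7.3
[ 0.04878509 -0.02305185 -0.03028887]
```

```bash
python3 -m pendant '[0,0,0,0,0,0.01,0, 0,0,0,0,0,0.02,0, 0,0,0,0,0,0.03,0, 0,0,0,0,0,0.04,0, 0,0,0,0,0,0.05,0, 0,0,0,0,0,0.05,0]'; python3 -m pendant '[0,0,0,0,0,0.015,0, 0,0,0,0,0,0.03,0, 0,0,0,0,0,0.045,0, 0,0,0,0,0,0.045,0]'; python3 -c "
from h import *
o=telemetry.get_obs();print(o['wrist_torque'])"
```

```text
t: 8.05
tool_pos: [0.5098, 0.3091, 0.1306]
tool_rot: [0.395, -3.116, 0.0]
contact_force: [-0.4, 0.3, -5.9]
opening: 0.0109
grip_force: 79.7
t: 8.55
tool_pos: [0.5096, 0.309, 0.1168]
tool_rot: [0.395, -3.115, 0.001]
contact_force: [-0.4, 0.6, -6.0]
opening: 0.0107
grip_force: 79.7
[ 0.035998   -0.01079432 -0.01097189]
```

Force is unchanged, so the pins run freely in the holes. The underside is at about 86 mm, and I'll go on down to the shoulders.

```bash
python3 -m pendant '[0,0,0,0,0,0.01,0, 0,0,0,0,0,0.02,0, 0,0,0,0,0,0.028,0, 0,0,0,0,0,0.033,0, 0,0,0,0,0,0.037,0, 0,0,0,0,0,0.037,0, 0,0,0,0,0,0.037,0]'; python3 -c "
from h import *
o=telemetry.get_obs();print(o['wrist_torque'])"
```

```text
t: 9.43
tool_pos: [0.5101, 0.3093, 0.1066]
tool_rot: [-0.396, 3.116, 0.0]
contact_force: [-0.0, 0.2, -6.6]
opening: 0.0108
grip_force: 79.7
[ 0.0693015  -0.03239998 -0.03214077]
```

```bash
python3 -m pendant '[0,0,0,0,0,0.003,0, 0,0,0,0,0,0.003,0, 0,0,0,0,0,0.003,0]'; python3 -m pendant '[0,0,0,0,0,0.003,0, 0,0,0,0,0,0.003,0, 0,0,0,0,0,0.003,0]'
```

```text
t: 9.8
tool_pos: [0.5103, 0.3094, 0.1062]
tool_rot: [-0.395, 3.116, 0.0]
contact_force: [-2.4, -0.3, -2.0]
opening: 0.0105
grip_force: 80.3
t: 10.18
tool_pos: [0.5103, 0.3094, 0.1062]
tool_rot: [-0.396, 3.116, -0.0]
contact_force: [-4.5, -2.3, 4.3]
opening: 0.0108
grip_force: 81.4
```

The force goes up while the tool stays at z = 0.1062, which puts the underside at about 75 mm, so the tray is seated. I'll check it by camera before letting go.

```bash
python3 - <<'E'
from h import *
d,R,t=grab("scene");W=cloud(d,R,t);c=(.5101,.3085)
s=W[(W[...,2]>.068)&(W[...,2]<.088)&(np.hypot(W[...,0]-c[0],W[...,1]-c[1])<.085)];A=np.c_[s[:,:2]-c,np.ones(len(s))]
print("floor tilt/height",np.linalg.lstsq(A,s[:,2],rcond=None)[0],np.median(s[:,2]),len(s))
cv2.imwrite("pics/seat.png",cv2.resize(d["image"][125:225,330:440,::-1],(600,450),interpolation=cv2.INTER_CUBIC))
E
```

```text
floor tilt/height [0.00502959 0.00262143 0.08107382] 0.08126585571674083 1158
```

View pics/seat.png

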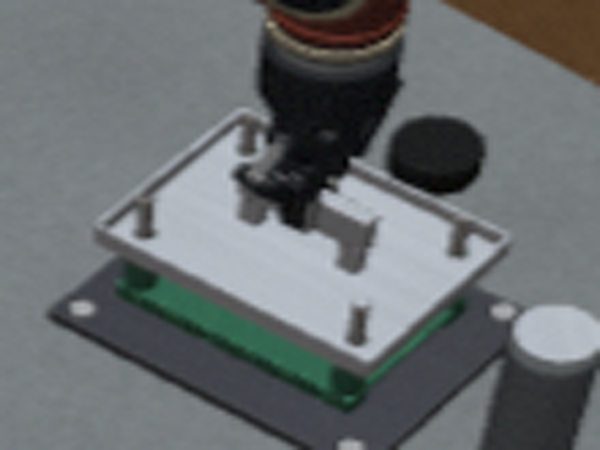

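All four pins stand up through the holes, at (145,215), (249,135), (459,240) and (358,325). The floor top reads 81 mm and level, so the tray is home. I'll release and rise.

```bash
python3 -m pendant '[0,0,0,0,0,-0.002,0, 0,0,0,0,0,-0.002,0.3, 0,0,0,0,0,-0.002,0.6, 0,0,0,0,0,-0.002,0.9, 0,0,0,0,0,-0.002,0.9, 0,0,0,0,0,-0.002,0.9, 0,0,0,0,0,-0.002,0.9, 0,0,0,0,0,-0.002,0.9]' && python3 -m pendant '[0,0,0,0,0,-0.04,0.9, 0,0,0,0,0,-0.12,0.9, 0,0,0,0,0,-0.25,0.9, 0,0,0,0,0,-0.38,0.9, 0,0,0,0,0,-0.45,0.9, 0,0,0,0,0,-0.45,0.9, 0,0,0,0,0,-0.45,0.9]'; python3 - <<'E'
from h import *
d,R,t=grab("scene");W=cloud(d,R,t);c=(.5101,.3085)
s=W[(W[...,2]>.068)&(W[...,2]<.088)&(np.hypot(W[...,0]-c[0],W[...,1]-c[1])<.085)];A=np.c_[s[:,:2]-c,np.ones(len(s))]
print("floor tilt/height",np.linalg.lstsq(A,s[:,2],rcond=None)[0],len(s))
cv2.imwrite("pics/end.png",d["image"][:,:,::-1])
E
```

```text
t: 11.22
tool_pos: [0.51, 0.3092, 0.1053]
tool_rot: [0.395, -3.117, 0.0]
contact_force: [0.8, 0.5, 0.3]
opening: 0.0769
grip_force: 0.0
t: 12.1
tool_pos: [0.5093, 0.3089, 0.2384]
tool_rot: [0.395, -3.114, 0.001]
contact_force: [0.0, -0.3, -1.0]
opening: 0.0769
grip_force: 0.0
floor tilt/height [0.00263687 0.00302869 0.08101323] 1243
```

View pics/end.png

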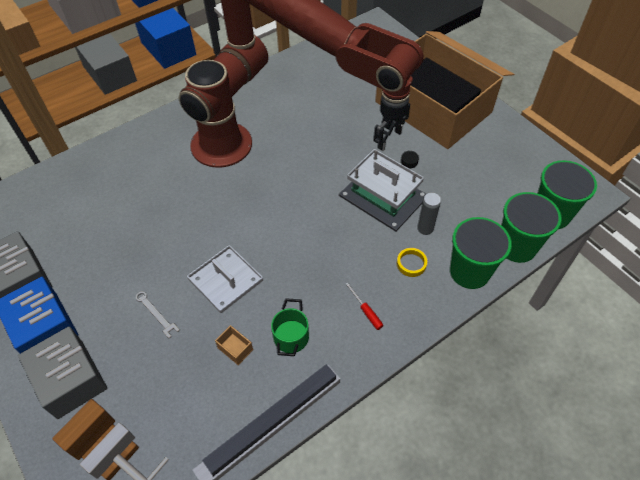

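The tray sits on the rack at (385,178), the gripper is clear of it, and everything else is where it was.

```bash
python3 -c "
from station import ctrl
print(ctrl.finish_job())"
```

```text
the job is handed in; nothing more can be done
None
```

The oblong tray was lowered in the hand onto all four shoulders, let go, and sits level and home by camera; nothing else looked moved, and the job is handed in at about 12 s (no verdict came back).

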